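Clip the tub's lid shut, corner by corner

ROBOT

A 7-joint arm with a two-finger parallel gripper is mounted at the origin on the work surface. World frame = base frame: x ahead of the robot, y to its left, z up, the work surface at z = 0. Lengths are in m, angles in degrees, forces in N, time in s.
With the tool pointing down it reaches from about 0.425 to 0.875 m from the base axis. Payload 4.7 kg.
Tool frame: the origin (TCP) lies between the finger pads; the fingertips stand 25 mm ahead of it and the grasp point (between the pads) lies 6 mm ahead of it (ctrl.nose_length is the distance from the TCP to the fingertips, in m); z points along the fingers, y is the line along which they close (so a half turn about z gives the same grasp; the last joint's range is limited). The gripper opens to 87 mm and grips with 3 to 60 N. Pads are 19 mm wide; open, the fingers measure 117 mm over their backs; the gripper's body (75 mm by 190 mm) begins 51 mm behind the grasp point.
Start: joints at [72.542, 18.392, -4.016, 83.108, 1.295, 78.541, -3.26], TCP at [0.204, -0.617, 0.248] pointing down, gripper open.
Joint ranges: [-163.93, 163.93], [-17.29, 119.83], [-79.2, 71.16], [3.27, 140.29], [-89.18, 269.18], [5.43, 117.66], [-154.24, 154.24]. Speed limits (degrees/s): [147.25, 147.25, 180, 180, 180, 180, 180].

INTERFACE

Orientations are given as a 3x3 rotation matrix whose columns are the frame's x, y, z axes.
In Python, from station import ctrl gives the robot as it stands.
- The arm moves only by the shell command python3 -m handwheel 'ROWS'. ROWS is JSON, a list of rows, each an object with "claw": the opening, from 0 (shut) to 1 (fully open); "slide": the shift along the tool's x, y, z normalised to -1 to 1, where 1 is 0.5 m, a list of three; "rot": the turn, a rotation vector about the tool's x, y, z normalised to -1 to 1, where 1 is 2 rad, a list of three. In form: [{"claw": claw, "slide": [tx, ty, tz], "rot": [wx, wy, wz]}, ...]. A call has 1 to 20 rows; each row shifts and turns the commanded pose from where the row before left it, along the tool's axes as they then stand; what a row does not reach is not made up. A row lasts 1/12 s, in which the tool goes at most 41.7 mm and 7.16 degrees, less where a joint would pass 70% of its speed; a pose out of reach is approached as far as the arm can. A call with a number of a shift or a turn outside -1 to 1 is refused whole. A call with a gripper value outside its range is refused whole. The fingers move at their own pace and stop on an object; the grip force is fixed at half the most. Time passes only in rows, so rows that do not move let the fingers close. It gives the time, the measured TCP pose, the force, the opening and the grip force at its end, in the units of the state.
- ctrl.read_state(): the state, without advancing time (a new reading comes with each control period).
- ctrl.grab_frame(name): name is "scene" or "top"; returns (picture, depth): 480x640x3 uint8, red, green, blue; 480x640 float32, m along the optical axis (not along the pixel's ray), 0 where there is no reading.
- ctrl.camera_info(name): a dict with "fx", "fy", "cx", "cy" (pixels), "dist" ([k1, k2, p1, p2, k3] as OpenCV has them; the pictures are not rectified), "world_from_camera" (4x4, takes a point from camera to world coordinates). Camera axes: x right, y down, z forward; pixel columns grow to the right and rows downward; lengths in m; the calibration is good to about 2 mm. A picture is of the moment at which its call begins. camera_info takes no time and is no camera call.
- ctrl.close_job(): hands the job in; it is judged then, once.
The state is a dict: "t": time; "q": joint angles; "joint_vel": joint speeds; "effort": joint torques, N m; "tool_pos": TCP position; "tcp_rot": TCP orientation; "ft_force": force on the tool from outside, world axes, zero at the start; "moment": the same for the moment, N m; "gripper_width": opening from 0.0 (shut) to 1.0 (fully open); "grip_force": force on a finger pad.
Only numpy, scipy, OpenCV 4.12 (cv2) and the standard library are available. Lean on these libraries where they do the work, as an engineer would, in place of code of your own. Each camera call takes 0.05 s, during which the arm holds its last target. There are 200 camera calls.

TASK

Fasten the lid of the clear plastic tub by pressing its four raised clips down flat with the fingertips, one at a time and gently: first the clip nearest the vice, then the one diagonally opposite it, then the other clip at the same short end of the tub as the first, and last the remaining one. Do not lift or shove the tub, and leave the tools and other things on the bench where they are.

Things in the scene. Friction and masses are not known exactly. Their poses are not given: they have to be found in the camera images.
- tub: loose clear plastic tub, 160 (x) x 240 (y) x 80 mm high, white 168 x 248 x 8 mm lid already on; 0.9 kg, on a 4 mm rubber mat. Origin: centre of its underside; z up; y along its length (to the robot's left, within 15 degrees), x across it, away from the robot. Four identical grey clips, two along each long edge, hinged on the lid at tub x = +/-40, y = +/-80, z = 94 mm.
- tub_lid (a point): centre of the lid's upper face, 88 mm above the tub's underside; axes as the tub's. A clip is a stiff 4 mm tab, 34 mm wide (y), 46 mm long, free end outwards over the long edge, raised at the start. Pushed down at its pressing point it needs about 3 N, turns down flat and stays where it is left. Flat, its upper face is at tub z = 96 mm, its pressing point at tub x = +/-72, y = +/-80 mm.
- pad_far_left (a point): pressing point on the far left (tub frame +x, +y) clip: middle of the tab's width, on its upper face, 32 mm out from the clip's hinge line. Axes not meaningful.
- clip_far_left (a joint): angle of the far left (tub frame +x, +y) clip about its hinge, rad: 0 = fully raised (tab about 34 degrees above the lid), 0.60 = flat (level with the lid), 0.70 = hard stop, where its edge rests on the lid and pushing back grows steeply. Starts between 0 and 0.12.
- pad_far_right (a point): pressing point on the far right (tub frame +x, -y) clip: middle of the tab's width, on its upper face, 32 mm out from the clip's hinge line. Axes not meaningful.
- clip_far_right (a joint): angle of the far right (tub frame +x, -y) clip about its hinge, rad: 0 = fully raised (tab about 34 degrees above the lid), 0.60 = flat (level with the lid), 0.70 = hard stop, where its edge rests on the lid and pushing back grows steeply. Starts between 0 and 0.12.
- pad_near_left (a point): pressing point on the near left (tub frame -x, +y) clip: middle of the tab's width, on its upper face, 32 mm out from the clip's hinge line. Axes not meaningful.
- clip_near_left (a joint): angle of the near left (tub frame -x, +y) clip about its hinge, rad: 0 = fully raised (tab about 34 degrees above the lid), 0.60 = flat (level with the lid), 0.70 = hard stop, where its edge rests on the lid and pushing back grows steeply. Starts between 0 and 0.12.
- pad_near_right (a point): pressing point on the near right (tub frame -x, -y) clip: middle of the tab's width, on its upper face, 32 mm out from the clip's hinge line. Axes not meaningful.
- clip_near_right (a joint): angle of the near right (tub frame -x, -y) clip about its hinge, rad: 0 = fully raised (tab about 34 degrees above the lid), 0.60 = flat (level with the lid), 0.70 = hard stop, where its edge rests on the lid and pushing back grows steeply. Starts between 0 and 0.12.
- vice_back (a point): back (robot side) of the fixed steel bench vice, on its middle line, 100 mm above the bench; from here the vice reaches about 220 mm away from the robot, 120 to 140 mm wide, 145 mm tall, jaws and lever handle on the far side; at the far left or far right corner of the bench. The clip nearest this point is the one nearest the vice.
- level: yellow spirit level, 22 x 230 x 45 mm high, standing on the robot's side of the tub; origin centre of underside. Bystander.
- pliers: slip-joint pliers lying left of the tub, about 165 x 65 x 15 mm; origin under the pivot. Bystander.
- file: steel file with wooden handle, 240 mm long, 22 mm high, lying close along the right-hand end of the tub; origin under its middle. Bystander.
- screwdriver: screwdriver, 190 mm long, lying right of the tub and the file; origin on its underside. Bystander.
- jar: glass jar with steel lid, 70 mm across, 90 mm high, at the left; origin centre of underside. Bystander.
- tape: tape measure, 70 x 35 x 62 mm high, at the right; origin centre of underside. Bystander.

How it is judged:
By the outcome, as a careful person would: the job done as asked, in the order asked, and still so for the second after the job is handed in, with the robot touching nothing.
It also fails if it takes over 58 s, if anything falls off the work surface, if the arm or the gripper's body presses on something with over 40 N, if the wrist force passes 120 N, or if a joint passes its speed limit or range.

## Working session

There is one attempt and no reset: what is moved stays moved. The work goes in short steps, Python scripts to look and compute and a shell command to move; the robot and the scene stay as the last step left them, time stands still between calls to the robot, and variables do not carry over. Pictures are saved under pics/ and viewed, at most 10 in all, crops included, and the job is handed in when it is done.

```bash
mkdir -p pics
python3 - <<'E'
from station import ctrl
import cv2,numpy as np
s=ctrl.read_state();print(s)
for n in("scene","top"):
    p,d=ctrl.grab_frame(n);cv2.imwrite(f"pics/{n}0.png",p[:,:,::-1]);np.save(f"pics/{n}0.npy",d)
    i=ctrl.camera_info(n);print(n,i)
print(ctrl.nose_length)
E
```

```text
{'t': 0.0, 'q': array([72.54294072, 18.43894877, -4.01629806, 83.17578425,  1.29409127,
       78.542655  , -3.26035982]), 'joint_vel': array([ 8.86942695e-03,  2.57948297e-02,  8.89636977e-02,  7.18510720e-02,
       -3.59590060e-05,  4.19519456e-02,  4.68008292e-02]), 'effort': array([-8.85932459e-04, -4.91290784e+01, -4.04230328e-01, -3.12524736e+01,
       -6.38586120e-02,  4.39903478e-02,  1.80799534e-04]), 'tool_pos': array([ 0.20351859, -0.61676371,  0.24645512]), 'tcp_rot': array([[ 9.49606057e-01,  3.13445139e-01, -6.93070997e-04],
       [ 3.13445895e-01, -9.49604292e-01,  1.83317522e-03],
       [-8.35433304e-05, -1.95803455e-03, -9.99998080e-01]]), 'ft_force': array([-0.13740886, -0.04414424, -0.92247173]), 'moment': array([-0.01527174,  0.04480264,  0.01085151]), 'grip_force': 0.0, 'gripper_width': 0.9977682025524803}
scene {'fx': 508.79747600421575, 'fy': 508.79747600421575, 'cx': 329.67491255804595, 'cy': 243.76842652908303, 'dist': array([-0.0905954,  0.       ,  0.       ,  0.       ,  0.       ]), 'world_from_camera': array([[-0.80759187,  0.46341756, -0.36474584,  1.05708533],
       [ 0.58961162,  0.62147028, -0.51588063,  0.70608433],
       [-0.01238944, -0.63167939, -0.77513073,  1.13741177],
       [ 0.        ,  0.        ,  0.        ,  1.        ]])}
top {'fx': 464.5089641228825, 'fy': 464.5089641228825, 'cx': 312.4774454809915, 'cy': 241.3687731710246, 'dist': array([-0.04775464,  0.        ,  0.        ,  0.        ,  0.        ]), 'world_from_camera': array([[ 0.02535874, -0.99819898,  0.05436665,  0.48872348],
       [-0.999675  , -0.0251789 ,  0.00399038, -0.01293951],
       [-0.0026143 , -0.05445017, -0.99851307,  1.22883238],
       [ 0.        ,  0.        ,  0.        ,  1.        ]])}
0.025
```

View pics/top0.png

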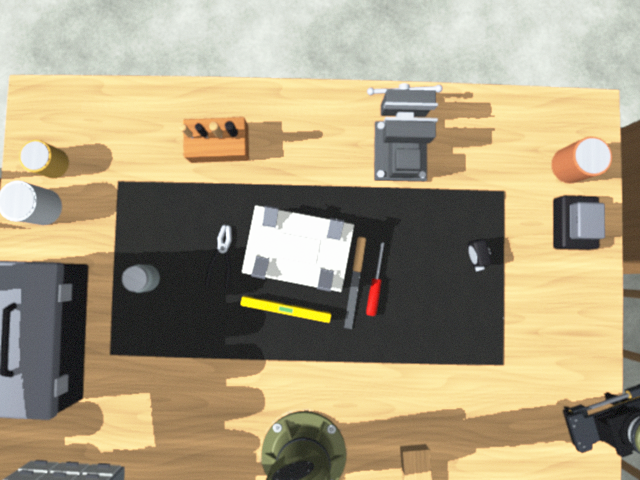

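View pics/scene0.png

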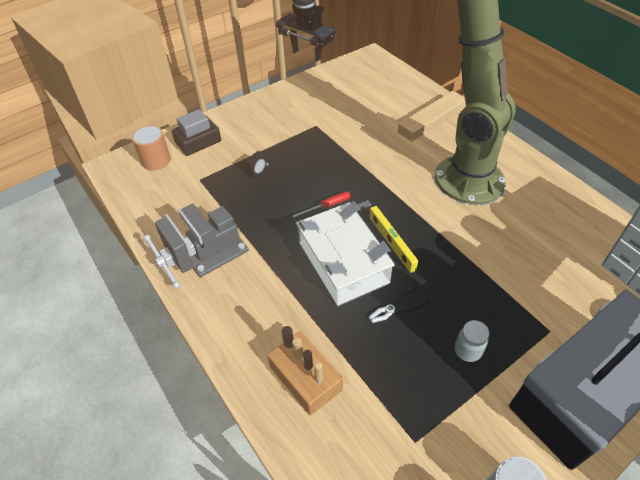

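The top view shows the lid at about px (245–355, 205–292) and the vice back at about (401,180). So the first clip is far_right (~(343,228)), then near_left (~(265,267)), near_right (~(325,275)) and far_left (~(270,217)). Next I'll measure the lid.

```bash
cat > h.py <<'E'
import cv2,numpy as np
from station import ctrl
def cast(n,px,z):
    i=ctrl.camera_info(n);K=np.array([[i["fx"],0,i["cx"]],[0,i["fy"],i["cy"]],[0,0,1]])
    u=cv2.undistortPoints(np.array(px,float).reshape(-1,1,2),K,i["dist"])[:,0]
    T=i["world_from_camera"];r=np.c_[u,np.ones(len(u))]@T[:3,:3].T
    return T[:3,3]+r*((z-T[2,3])/r[:,2])[:,None]
def pts(n,px,d):
    i=ctrl.camera_info(n);K=np.array([[i["fx"],0,i["cx"]],[0,i["fy"],i["cy"]],[0,0,1]])
    px=np.array(px);u=cv2.undistortPoints(px.astype(float).reshape(-1,1,2),K,i["dist"])[:,0]
    z=d[px[:,1],px[:,0]];T=i["world_from_camera"]
    return (np.c_[u,np.ones(len(u))]*z[:,None])@T[:3,:3].T+T[:3,3]
E
python3 - <<'E'
from h import *
p=cv2.imread("pics/top0.png");d=np.load("pics/top0.npy")
hsv=cv2.cvtColor(p,cv2.COLOR_BGR2HSV)
m=np.zeros((480,640),np.uint8);m[195:300,235:362]=((hsv[...,2]>190)&(hsv[...,1]<40))[195:300,235:362]*255
c=max(cv2.findContours(m,0,2)[0],key=cv2.contourArea)
h=cv2.convexHull(c)[:,0]
w=cast("top",h,.092)
r=cv2.minAreaRect((w[:,:2]*1000).astype(np.float32));print("white hull",r)
ys,xs=np.mgrid[195:300,235:362];P=pts("top",np.c_[xs.ravel(),ys.ravel()],d)
ok=(P[:,2]>.083)&(P[:,2]<.14)
r=cv2.minAreaRect((P[ok,:2]*1000).astype(np.float32));print("depth",r)
lid=(P[:,2]>.083)&(P[:,2]<.098);print("lid z",np.median(P[lid,2]),P[ok,2].max())
V=cast("top",[[401,180]],.1);print("vice",V)
hi=P[:,2]>.104
mm=np.zeros((105,127),np.uint8);mm.ravel()[hi]=1
n,l,st,ce=cv2.connectedComponentsWithStats(mm)
for k in range(1,n):
    if st[k,4]>15:
        q=P[l.ravel()==k];print(ce[k]+[235,195],st[k,4],q.mean(0),q[:,2].max())
E
```

```text
white hull ((533.3361206054688, 27.733139038085938), (247.52894592285156, 167.9828643798828), 80.55908966064453)
depth ((533.2857055664062, 27.67668914794922), (248.39175415039062, 174.63455200195312), 80.70579528808594)
lid z 0.09141889699065553 0.12724460319330477
vice [[ 0.70660303 -0.22199527  0.1       ]]
[270.16239316 214.15811966] 234 [0.61146446 0.09423219 0.1241837 ] 1.2288323771520768
[335.29385965 226.66666667] 228 [ 0.58609743 -0.06244091  0.11523605] 0.12724460319330477
[259.22746781 269.16309013] 233 [0.47958313 0.11708733 0.11785549] 1.2288323771520768
[324.72072072 282.07207207] 222 [ 0.45270702 -0.04024703  0.11437249] 0.12623678738490374
```

Checks pass: lid size 248x168, lid height 0.091, clips about 158 mm apart and the tub turned −9.4°. Closing the fingers and aligning the tool's y with the tub's length, then moving across at the present height.

```bash
cat >> h.py <<'E'
C=np.array([.5333,.0277]);a=np.radians(80.6-90);X=np.array([np.cos(a),np.sin(a)]);Y=np.array([-X[1],X[0]])
def go(tx,ty,tipz):
    s=ctrl.read_state();R=s["tcp_rot"];t=np.r_[C+tx*X+ty*Y,tipz+.025]
    D=np.c_[np.r_[X,0],np.r_[-Y,0],[0,0,-1]]
    rv=cv2.Rodrigues(R.T@D)[0].ravel()
    print("t",round(s["t"],2),"pos",s["tool_pos"].round(4),"F",s["ft_force"].round(2),"target",t.round(4))
    print("slide units",(R.T@(t-s["tool_pos"])/.5).round(4),"rot units",(rv/2).round(4),"q",s["q"].round(0))
E
python3 -m handwheel '[{"claw":0,"slide":[0,0,0],"rot":[0,0,0.0483]},{"claw":0,"slide":[0,0,0],"rot":[0,0,0.0483]},{"claw":0,"slide":[0,0,0],"rot":[0,0,0.0483]},{"claw":0,"slide":[0,0,0],"rot":[0,0,0.0483]},{"claw":0,"slide":[0,0,0],"rot":[0,0,0.0483]},{"claw":0,"slide":[0,0,0],"rot":[0,0,0]},{"claw":0,"slide":[0,0,0],"rot":[0,0,0]}]'
python3 -c "from h import *
go(.07,-.08,.2)"
```

```text
t: 0.68
tool_pos: [0.2037, -0.617, 0.2471]
tcp_rot: [[0.987, -0.161, -0.0], [-0.161, -0.987, 0.001], [-0.001, -0.001, -1.0]]
ft_force: [0.5, -0.2, 0.1]
gripper_width: 0.555
grip_force: 0.0
t 0.68 pos [ 0.2037 -0.617   0.2471] F [ 0.5  -0.16  0.12] target [ 0.5893 -0.0627  0.225 ]
slide units [ 0.583  -1.2182  0.0447] rot units [-0.0003  0.0003  0.0013] q [ 70.  18.  -0.  83.   0.  78. -30.]
```

```bash
python3 -m handwheel '[{"claw":0,"slide":[0.0292,-0.0609,0.0022],"rot":[0,0,0]},{"claw":0,"slide":[0.0292,-0.0609,0.0022],"rot":[0,0,0]},{"claw":0,"slide":[0.0292,-0.0609,0.0022],"rot":[0,0,0]},{"claw":0,"slide":[0.0292,-0.0609,0.0022],"rot":[0,0,0]},{"claw":0,"slide":[0.0292,-0.0609,0.0022],"rot":[0,0,0]},{"claw":0,"slide":[0.0292,-0.0609,0.0022],"rot":[0,0,0]},{"claw":0,"slide":[0.0292,-0.0609,0.0022],"rot":[0,0,0]},{"claw":0,"slide":[0.0292,-0.0609,0.0022],"rot":[0,0,0]},{"claw":0,"slide":[0.0292,-0.0609,0.0022],"rot":[0,0,0]},{"claw":0,"slide":[0.0292,-0.0609,0.0022],"rot":[0,0,0]},{"claw":0,"slide":[0.0292,-0.0609,0.0022],"rot":[0,0,0]},{"claw":0,"slide":[0.0292,-0.0609,0.0022],"rot":[0,0,0]},{"claw":0,"slide":[0.0292,-0.0609,0.0022],"rot":[0,0,0]},{"claw":0,"slide":[0.0292,-0.0609,0.0022],"rot":[0,0,0]},{"claw":0,"slide":[0.0292,-0.0609,0.0022],"rot":[0,0,0]},{"claw":0,"slide":[0.0292,-0.0609,0.0022],"rot":[0,0,0]},{"claw":0,"slide":[0.0292,-0.0609,0.0022],"rot":[0,0,0]},{"claw":0,"slide":[0.0292,-0.0609,0.0022],"rot":[0,0,0]},{"claw":0,"slide":[0.0292,-0.0609,0.0022],"rot":[0,0,0]},{"claw":0,"slide":[0.0292,-0.0609,0.0022],"rot":[0,0,0]}]'
python3 -m handwheel '[{"claw":0,"slide":[0,0,0],"rot":[0,0,0]},{"claw":0,"slide":[0,0,0],"rot":[0,0,0]}]'
python3 -c "from h import *
go(.07,-.08,.14)"
```

```text
t: 2.35
tool_pos: [0.5919, -0.0628, 0.2255]
tcp_rot: [[0.987, -0.161, 0.0], [-0.161, -0.987, -0.0], [0.0, 0.0, -1.0]]
ft_force: [0.8, -1.2, 0.3]
gripper_width: 0.009
grip_force: 0.0
t: 2.52
tool_pos: [0.5918, -0.0614, 0.2251]
tcp_rot: [[0.988, -0.156, -0.001], [-0.156, -0.988, 0.001], [-0.001, -0.001, -1.0]]
ft_force: [0.2, -0.8, -0.1]
gripper_width: 0.002
grip_force: 0.0
t 2.52 pos [ 0.5918 -0.0614  0.2251] F [ 0.19 -0.79 -0.14] target [ 0.5893 -0.0627  0.165 ]
slide units [-0.0045  0.0035  0.1203] rot units [-0.0006  0.0004  0.0035] q [  28.   15.  -29.   92.    7.   75. -101.]
```

```bash
python3 -m handwheel '[{"claw":0,"slide":[-0.0045,0.0035,0.03],"rot":[0,0,0.0035]},{"claw":0,"slide":[0,0,0.03],"rot":[0,0,0]},{"claw":0,"slide":[0,0,0.03],"rot":[0,0,0]},{"claw":0,"slide":[0,0,0.03],"rot":[0,0,0]},{"claw":0,"slide":[0,0,0],"rot":[0,0,0]},{"claw":0,"slide":[0,0,0],"rot":[0,0,0]},{"claw":0,"slide":[0,0,0],"rot":[0,0,0]}]'
python3 - <<'E'
from h import *
go(.07,-.08,.0985)
p,d=ctrl.grab_frame("scene");cv2.imwrite("pics/s1.png",cv2.resize(p[150:330,230:430,::-1],None,fx=3,fy=3))
go(.07,-.08,.0985)
E
```

```text
t: 3.1
tool_pos: [0.5891, -0.0666, 0.1665]
tcp_rot: [[0.985, -0.171, 0.001], [-0.171, -0.985, -0.001], [0.001, 0.001, -1.0]]
ft_force: [0.6, 0.1, 1.0]
gripper_width: 0.004
grip_force: 0.0
t 3.1 pos [ 0.5891 -0.0666  0.1665] F [0.62 0.05 1.04] target [ 0.5893 -0.0627  0.1235]
slide units [-0.001  -0.0079  0.086 ] rot units [ 0.0003 -0.0006 -0.0039] q [  28.   17.  -28.   97.    8.   69. -102.]
t 3.15 pos [ 0.5894 -0.0663  0.1668] F [-0.18  0.01  0.77] target [ 0.5893 -0.0627  0.1235]
slide units [-0.0015 -0.0073  0.0867] rot units [ 0.0002 -0.001  -0.0038] q [  28.   17.  -28.   97.    8.   69. -102.]
```

View pics/s1.png

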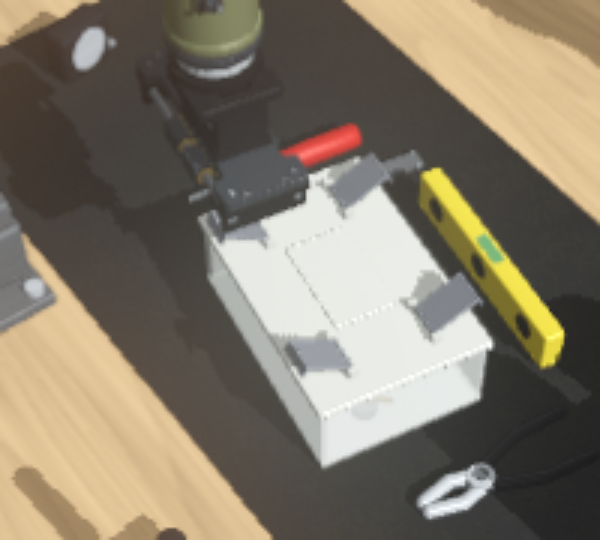

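The crop shows the closed fingertips over the far-right clip (crop ~(240,225)), with the other three raised clips in view. Descending slowly.

```bash
python3 -m handwheel '[{"claw":0,"slide":[-0.001,-0.005,0.006],"rot":[0,0,-0.0035]},{"claw":0,"slide":[0,0,0.012],"rot":[0,0,0]},{"claw":0,"slide":[0,0,0.01],"rot":[0,0,0]},{"claw":0,"slide":[0,0,0.008],"rot":[0,0,0]},{"claw":0,"slide":[0,0,0.007],"rot":[0,0,0]},{"claw":0,"slide":[0,0,0.006],"rot":[0,0,0]},{"claw":0,"slide":[0,0,0.006],"rot":[0,0,0]},{"claw":0,"slide":[0,0,0.006],"rot":[0,0,0]},{"claw":0,"slide":[0,0,0.006],"rot":[0,0,0]},{"claw":0,"slide":[0,0,0],"rot":[0,0,0]},{"claw":0,"slide":[0,0,0],"rot":[0,0,0]},{"claw":0,"slide":[0,0,0],"rot":[0,0,0]}]'
python3 -c "from h import *
go(.07,-.08,.0985)"
```

```text
t: 4.15
tool_pos: [0.5881, -0.063, 0.1315]
tcp_rot: [[0.987, -0.163, -0.002], [-0.163, -0.987, 0.0], [-0.002, 0.0, -1.0]]
ft_force: [-0.7, -0.1, 0.0]
gripper_width: -0.001
grip_force: 0.0
t 4.15 pos [ 0.5881 -0.063   0.1315] F [-0.7  -0.08  0.  ] target [ 0.5893 -0.0627  0.1235]
slide units [ 0.0023 -0.001   0.016 ] rot units [ 0.0001  0.0008 -0.0001] q [  27.   18.  -28.   99.    9.   65. -103.]
```

```bash
python3 -m handwheel '[{"claw":0,"slide":[0.001,0,0.006],"rot":[0,0,0]},{"claw":0,"slide":[0.001,0,0.004],"rot":[0,0,0]},{"claw":0,"slide":[0,0,0.003],"rot":[0,0,0]}]'
python3 -m handwheel '[{"claw":0,"slide":[0,0,0.003],"rot":[0,0,0]}]'
python3 -m handwheel '[{"claw":0,"slide":[0,0,0],"rot":[0,0,0]},{"claw":0,"slide":[0,0,0],"rot":[0,0,0]}]'
python3 -c "from h import *
go(.07,-.08,.0985)"
```

```text
t: 4.4
tool_pos: [0.5893, -0.0632, 0.1252]
tcp_rot: [[0.987, -0.164, -0.001], [-0.164, -0.987, -0.0], [-0.001, 0.0, -1.0]]
ft_force: [-1.7, 0.9, 3.6]
gripper_width: 0.011
grip_force: 1.7
t: 4.48
tool_pos: [0.5894, -0.0631, 0.1239]
tcp_rot: [[0.987, -0.163, -0.001], [-0.163, -0.987, -0.0], [-0.001, 0.0, -1.0]]
ft_force: [-2.5, 0.4, 3.0]
gripper_width: 0.005
grip_force: 1.9
t: 4.65
tool_pos: [0.5898, -0.0632, 0.1238]
tcp_rot: [[0.987, -0.163, 0.0], [-0.163, -0.987, -0.0], [0.0, -0.0, -1.0]]
ft_force: [0.6, 0.5, 0.1]
gripper_width: 0.009
grip_force: 0.1
t 4.65 pos [ 0.5898 -0.0632  0.1238] F [0.6  0.47 0.07] target [ 0.5893 -0.0627  0.1235]
slide units [-0.0012 -0.0009  0.0007] rot units [-0.     -0.0001 -0.    ] q [  27.   19.  -28.   99.   10.   64. -103.]
```

First clip is pressed to about flat at 3 N. Lifting and checking from the cameras while going on to near_left.

```bash
python3 -m handwheel '[{"claw":0,"slide":[0,0,-0.02],"rot":[0,0,0]},{"claw":0,"slide":[0,0,-0.05],"rot":[0,0,0]},{"claw":0,"slide":[0,0,-0.05],"rot":[0,0,0]}]'
python3 -c "from h import *
go(-.07,.08,.15)"
```

```text
t: 4.9
tool_pos: [0.5891, -0.0631, 0.1842]
tcp_rot: [[0.987, -0.163, -0.002], [-0.163, -0.987, 0.001], [-0.002, -0.0, -1.0]]
ft_force: [1.2, -0.1, -0.2]
gripper_width: 0.008
grip_force: 0.0
t 4.9 pos [ 0.5891 -0.0631  0.1842] F [ 1.17 -0.13 -0.23] target [0.4773 0.1181 0.175 ]
slide units [-0.2798 -0.3209  0.019 ] rot units [-0.0001  0.001   0.    ] q [  28.   16.  -28.   95.    8.   71. -102.]
```

```bash
python3 -m handwheel '[{"claw":0,"slide":[-0.02,-0.023,0],"rot":[0,0,0]},{"claw":0,"slide":[-0.035,-0.04,0],"rot":[0,0,0]},{"claw":0,"slide":[-0.035,-0.04,0],"rot":[0,0,0]},{"claw":0,"slide":[-0.035,-0.04,0],"rot":[0,0,0]},{"claw":0,"slide":[-0.035,-0.04,0],"rot":[0,0,0]},{"claw":0,"slide":[-0.035,-0.04,0],"rot":[0,0,0]},{"claw":0,"slide":[-0.035,-0.04,0],"rot":[0,0,0]},{"claw":0,"slide":[-0.03,-0.034,0.005],"rot":[0,0,0]},{"claw":0,"slide":[-0.02,-0.024,0.01],"rot":[0,0,0]},{"claw":0,"slide":[0,0,0.004],"rot":[0,0,0]},{"claw":0,"slide":[0,0,0],"rot":[0,0,0]},{"claw":0,"slide":[0,0,0],"rot":[0,0,0]},{"claw":0,"slide":[0,0,0],"rot":[0,0,0]},{"claw":0,"slide":[0,0,0],"rot":[0,0,0]}]'
python3 - <<'E'
from h import *
p,d=ctrl.grab_frame("top");cv2.imwrite("pics/t2.png",cv2.resize(p[180:320,220:400,::-1],None,fx=4,fy=4))
p,d2=ctrl.grab_frame("scene");cv2.imwrite("pics/s2.png",cv2.resize(p[150:330,230:430,::-1],None,fx=3,fy=3))
go(-.07,.08,.0985)
# height profile along the far-right clip
for n,dd,s in(("top",d,np.s_[195:300,235:362]),("scene",d2,np.s_[180:310,290:410])):
    ys,xs=np.mgrid[s];P=pts(n,np.c_[xs.ravel(),ys.ravel()],dd)
    l=np.c_[(P[:,:2]-C)@X,(P[:,:2]-C)@Y]
    k=(abs(l[:,1]+.08)<.014)&(l[:,0]>.045)&(l[:,0]<.083);print(n,k.sum(),np.percentile(P[k,2],[10,50,90]).round(4))
E
```

```text
t: 6.07
tool_pos: [0.4785, 0.117, 0.1747]
tcp_rot: [[0.986, -0.165, 0.0], [-0.165, -0.986, -0.0], [0.0, -0.0, -1.0]]
ft_force: [-0.3, -0.2, 0.4]
gripper_width: 0.008
grip_force: 0.0
t 6.17 pos [0.4783 0.1173 0.1746] F [ 0.29  1.01 -0.03] target [0.4773 0.1181 0.1235]
slide units [-0.0023 -0.0011  0.1022] rot units [-0.     -0.0001 -0.0008] q [  19.    4.  -37.  109.    3.   67. -118.]
top 175 [0.094  0.097  0.0996]
scene 176 [0.0193 0.0965 0.1016]
```

View pics/s2.png

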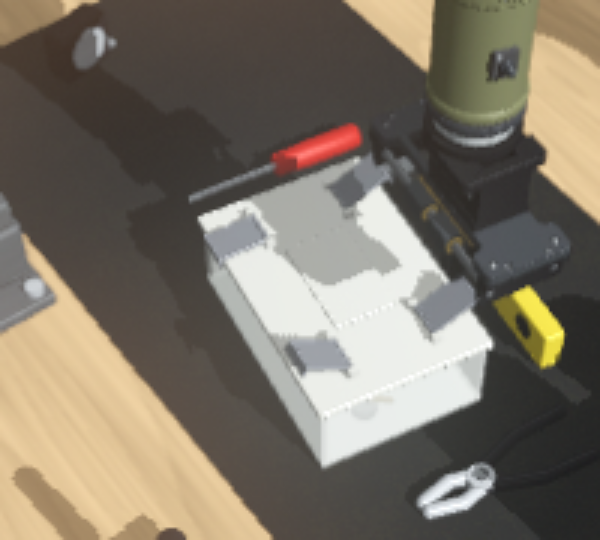

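The crop shows the far-right clip flat (crop ~(238,232)), the tub's corner unmoved at (322,465) and the fingertips near the near-left clip's free end at ~(480,290). I'll check the alignment by projecting points.

Run:
```python
from h import *
i=ctrl.camera_info("scene");K=np.array([[i["fx"],0,i["cx"]],[0,i["fy"],i["cy"]],[0,0,1]])
T=np.linalg.inv(i["world_from_camera"])
tip=ctrl.read_state()["tool_pos"]-[0,0,.025]
W=[tip,np.r_[C-.066*X+.08*Y,.118],np.r_[C-.04*X+.08*Y,.1],np.r_[C+.072*X-.08*Y,.1],np.r_[C+.084*X+.124*Y,.092]]
u=cv2.projectPoints(np.array(W),cv2.Rodrigues(T[:3,:3])[0],T[:3,3],K,i["dist"])[0][:,0]
print(((u-[230,150])*3).round(0))
```

```text
[[457. 269.]
 [452. 294.]
 [424. 318.]
 [227. 238.]
 [319. 416.]]
```

View pics/t2.png

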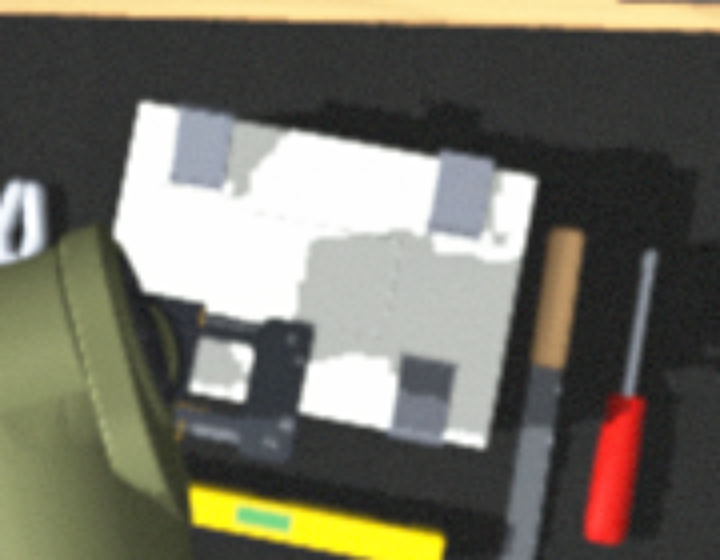

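Top view: the far-right clip is level at (465,193) and the gripper is over the near-left clip. The projected points agree with the scene picture. Pressing it now.

```bash
python3 -m handwheel '[{"claw":0,"slide":[-0.002,-0.001,0.015],"rot":[0,0,0]},{"claw":0,"slide":[0,0,0.02],"rot":[0,0,0]},{"claw":0,"slide":[0,0,0.012],"rot":[0,0,0]},{"claw":0,"slide":[0,0,0.007],"rot":[0,0,0]},{"claw":0,"slide":[0,0,0.007],"rot":[0,0,0]},{"claw":0,"slide":[0,0,0.006],"rot":[0,0,0]},{"claw":0,"slide":[0,0,0.006],"rot":[0,0,0]},{"claw":0,"slide":[0,0,0.006],"rot":[0,0,0]}]'
python3 -m handwheel '[{"claw":0,"slide":[0,0,0.006],"rot":[0,0,0]},{"claw":0,"slide":[0,0,0.003],"rot":[0,0,0]},{"claw":0,"slide":[0,0,0],"rot":[0,0,0]}]'
python3 -c "from h import *
go(-.07,.08,.0985)"
```

```text
t: 6.83
tool_pos: [0.477, 0.1189, 0.135]
tcp_rot: [[0.987, -0.163, 0.0], [-0.163, -0.987, 0.0], [0.0, -0.0, -1.0]]
ft_force: [-2.5, -0.6, 1.8]
gripper_width: 0.007
grip_force: 1.1
t: 7.08
tool_pos: [0.4767, 0.1188, 0.1301]
tcp_rot: [[0.987, -0.163, -0.0], [-0.163, -0.987, 0.0], [-0.0, 0.0, -1.0]]
ft_force: [-0.5, 0.8, -0.2]
gripper_width: 0.006
grip_force: 0.1
t 7.08 pos [0.4767 0.1188 0.1301] F [-0.47  0.81 -0.24] target [0.4773 0.1181 0.1235]
slide units [0.0014 0.0013 0.0132] rot units [0.     0.0002 0.0001] q [  18.    7.  -37.  112.    5.   62. -120.]
```

```bash
python3 -m handwheel '[{"claw":0,"slide":[0,0,0.005],"rot":[0,0,0]},{"claw":0,"slide":[0,0,0.004],"rot":[0,0,0]}]'
python3 -m handwheel '[{"claw":0,"slide":[0,0,0.003],"rot":[0,0,0]}]'
python3 -m handwheel '[{"claw":0,"slide":[0,0,0.001],"rot":[0,0,0]},{"claw":0,"slide":[0,0,0],"rot":[0,0,0]}]'
python3 -c "from h import *
go(-.07,.08,.0985)"
```

```text
t: 7.25
tool_pos: [0.4769, 0.1188, 0.126]
tcp_rot: [[0.987, -0.163, -0.0], [-0.163, -0.987, -0.0], [-0.0, 0.0, -1.0]]
ft_force: [-1.6, -0.0, 1.6]
gripper_width: 0.009
grip_force: 1.1
t: 7.33
tool_pos: [0.4768, 0.1188, 0.1244]
tcp_rot: [[0.987, -0.163, -0.0], [-0.163, -0.987, -0.0], [-0.0, 0.0, -1.0]]
ft_force: [-1.9, 0.2, 4.3]
gripper_width: 0.008
grip_force: 2.0
t: 7.5
tool_pos: [0.4769, 0.1188, 0.124]
tcp_rot: [[0.987, -0.163, -0.0], [-0.163, -0.987, -0.0], [-0.0, 0.0, -1.0]]
ft_force: [-2.0, 1.1, 1.6]
gripper_width: 0.007
grip_force: 1.0
t 7.5 pos [0.4769 0.1188 0.124 ] F [-2.02  1.07  1.65] target [0.4773 0.1181 0.1235]
slide units [0.0011 0.0013 0.0009] rot units [0.     0.0001 0.    ] q [  18.    7.  -37.  113.    5.   62. -121.]
```

```bash
python3 -m handwheel '[{"claw":0,"slide":[0,0,-0.02],"rot":[0,0,0]},{"claw":0,"slide":[0,0,-0.04],"rot":[0,0,0]},{"claw":0,"slide":[0,0.01,-0.04],"rot":[0,0,0]},{"claw":0,"slide":[0,0.03,0],"rot":[0,0,0]},{"claw":0,"slide":[0,0.045,0],"rot":[0,0,0]},{"claw":0,"slide":[0,0.05,0],"rot":[0,0,0]},{"claw":0,"slide":[0,0.05,0],"rot":[0,0,0]},{"claw":0,"slide":[0,0.05,0],"rot":[0,0,0]},{"claw":0,"slide":[0,0.045,0],"rot":[0,0,0]},{"claw":0,"slide":[0,0.03,0],"rot":[0,0,0]},{"claw":0,"slide":[0.001,0.011,0],"rot":[0,0,0]},{"claw":0,"slide":[0,0,0],"rot":[0,0,0]},{"claw":0,"slide":[0,0,0],"rot":[0,0,0]},{"claw":0,"slide":[0,0,0],"rot":[0,0,0]},{"claw":0,"slide":[0,0,0],"rot":[0,0,0]}]'
python3 - <<'E'
from h import *
p,d=ctrl.grab_frame("scene");cv2.imwrite("pics/s3.png",cv2.resize(p[150:330,230:430,::-1],None,fx=3,fy=3))
go(-.07,-.08,.0985)
E
```

```text
t: 8.75
tool_pos: [0.4515, -0.0384, 0.1741]
tcp_rot: [[0.987, -0.161, 0.0], [-0.161, -0.987, 0.0], [0.0, -0.0, -1.0]]
ft_force: [1.4, -0.1, -0.4]
gripper_width: 0.009
grip_force: 0.0
t 8.8 pos [ 0.4514 -0.0385  0.1741] F [-0.11  0.02  0.78] target [ 0.4512 -0.0398  0.1235]
slide units [-1.000e-04  2.600e-03  1.012e-01] rot units [-0.0001 -0.      0.001 ] q [ 30.  -2. -27. 114.  -1.  67. -97.]
```

View pics/s3.png

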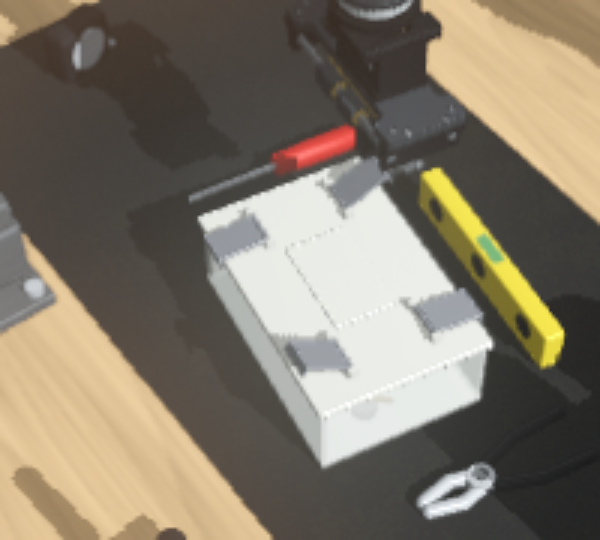

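The near-left clip (crop ~(448,312)) is now flat, the tub hasn't moved, and the near-right clip (~(358,185)) is still raised. Pressing that one next.

```bash
python3 -m handwheel '[{"claw":0,"slide":[0,0.002,0.015],"rot":[0,0,0]},{"claw":0,"slide":[0,0,0.02],"rot":[0,0,0]},{"claw":0,"slide":[0,0,0.012],"rot":[0,0,0]},{"claw":0,"slide":[0,0,0.007],"rot":[0,0,0]},{"claw":0,"slide":[0,0,0.007],"rot":[0,0,0]},{"claw":0,"slide":[0,0,0.006],"rot":[0,0,0]},{"claw":0,"slide":[0,0,0.006],"rot":[0,0,0]},{"claw":0,"slide":[0,0,0.006],"rot":[0,0,0]}]'
python3 -m handwheel '[{"claw":0,"slide":[0,0,0.006],"rot":[0,0,0]},{"claw":0,"slide":[0,0,0.005],"rot":[0,0,0]},{"claw":0,"slide":[0,0,0.003],"rot":[0,0,0]},{"claw":0,"slide":[0,0,0],"rot":[0,0,0]}]'
python3 -c "from h import *
go(-.07,-.08,.0985)"
```

```text
t: 9.47
tool_pos: [0.4511, -0.0407, 0.1344]
tcp_rot: [[0.987, -0.163, 0.0], [-0.163, -0.987, -0.0], [0.0, 0.0, -1.0]]
ft_force: [-1.1, 0.2, 1.3]
gripper_width: 0.009
grip_force: 1.1
t: 9.8
tool_pos: [0.4508, -0.0407, 0.127]
tcp_rot: [[0.987, -0.164, -0.0], [-0.164, -0.987, 0.0], [-0.0, 0.0, -1.0]]
ft_force: [-0.4, -0.3, -0.1]
gripper_width: 0.007
grip_force: 0.0
t 9.8 pos [ 0.4508 -0.0407  0.127 ] F [-0.44 -0.33 -0.15] target [ 0.4512 -0.0398  0.1235]
slide units [ 0.0004 -0.0019  0.0071] rot units [ 0.      0.0002 -0.0001] q [ 29.   1. -28. 118.   1.  61. -98.]
```

```bash
python3 -m handwheel '[{"claw":0,"slide":[0,0,0.004],"rot":[0,0,0]}]'
python3 -m handwheel '[{"claw":0,"slide":[0,0,0.003],"rot":[0,0,0]},{"claw":0,"slide":[0,0,0],"rot":[0,0,0]}]'
python3 -c "from h import *
go(-.07,-.08,.0985)"
python3 -m handwheel '[{"claw":0,"slide":[0,0,-0.02],"rot":[0,0,0]},{"claw":0,"slide":[0,0,-0.04],"rot":[0,0,0]},{"claw":0,"slide":[0,0,-0.04],"rot":[0,0,0]}]'
python3 -c "from h import *
go(.07,.08,.15)"
```

```text
t: 9.88
tool_pos: [0.4512, -0.0407, 0.1256]
tcp_rot: [[0.987, -0.163, 0.0], [-0.163, -0.987, -0.0], [0.0, 0.0, -1.0]]
ft_force: [-1.5, 0.5, 3.8]
gripper_width: 0.004
grip_force: 1.2
t: 10.05
tool_pos: [0.4511, -0.0407, 0.124]
tcp_rot: [[0.987, -0.163, 0.0], [-0.163, -0.987, -0.0], [0.0, 0.0, -1.0]]
ft_force: [-0.8, -0.1, 1.4]
gripper_width: 0.005
grip_force: 0.8
t 10.05 pos [ 0.4511 -0.0407  0.124 ] F [-0.81 -0.11  1.39] target [ 0.4512 -0.0398  0.1235]
slide units [-0.0002 -0.0018  0.001 ] rot units [ 0.0001 -0.0001 -0.    ] q [ 29.   1. -28. 118.   1.  61. -98.]
t: 10.3
tool_pos: [0.4507, -0.0406, 0.1745]
tcp_rot: [[0.987, -0.163, -0.001], [-0.163, -0.987, 0.0], [-0.001, -0.0, -1.0]]
ft_force: [0.5, -0.5, -0.3]
gripper_width: 0.005
grip_force: 0.0
t 10.3 pos [ 0.4507 -0.0406  0.1745] F [ 0.53 -0.54 -0.33] target [0.6154 0.0952 0.175 ]
slide units [ 0.2808 -0.3218 -0.0011] rot units [-0.0001  0.0005  0.    ] q [ 30.  -2. -27. 114.  -1.  67. -97.]
```

```bash
python3 -m handwheel '[{"claw":0,"slide":[0.02,-0.023,0],"rot":[0,0,0]},{"claw":0,"slide":[0.035,-0.04,0],"rot":[0,0,0]},{"claw":0,"slide":[0.035,-0.04,0],"rot":[0,0,0]},{"claw":0,"slide":[0.035,-0.04,0],"rot":[0,0,0]},{"claw":0,"slide":[0.035,-0.04,0],"rot":[0,0,0]},{"claw":0,"slide":[0.035,-0.04,0],"rot":[0,0,0]},{"claw":0,"slide":[0.035,-0.04,0],"rot":[0,0,0]},{"claw":0,"slide":[0.03,-0.034,0],"rot":[0,0,0]},{"claw":0,"slide":[0.02,-0.024,0],"rot":[0,0,0]},{"claw":0,"slide":[0,0,0],"rot":[0,0,0]},{"claw":0,"slide":[0,0,0],"rot":[0,0,0]},{"claw":0,"slide":[0,0,0],"rot":[0,0,0]},{"claw":0,"slide":[0,0,0],"rot":[0,0,0]},{"claw":0,"slide":[0,0,0],"rot":[0,0,0]}]'
python3 -c "from h import *
go(.07,.08,.0985)"
```

```text
t: 11.47
tool_pos: [0.615, 0.0936, 0.1743]
tcp_rot: [[0.986, -0.165, 0.0], [-0.165, -0.986, -0.001], [0.0, 0.001, -1.0]]
ft_force: [-0.3, 0.3, 0.4]
gripper_width: 0.003
grip_force: 0.0
t 11.47 pos [0.615  0.0936 0.1743] F [-0.31  0.33  0.38] target [0.6154 0.0952 0.1235]
slide units [ 0.0002 -0.0034  0.1016] rot units [ 0.0005 -0.0002 -0.0007] q [  15.   21.  -32.   92.   12.   71. -119.]
```

```bash
python3 -m handwheel '[{"claw":0,"slide":[0,-0.002,0.015],"rot":[0,0,0]},{"claw":0,"slide":[0,0,0.02],"rot":[0,0,0]},{"claw":0,"slide":[0,0,0.012],"rot":[0,0,0]},{"claw":0,"slide":[0,0,0.007],"rot":[0,0,0]},{"claw":0,"slide":[0,0,0.007],"rot":[0,0,0]},{"claw":0,"slide":[0,0,0.006],"rot":[0,0,0]},{"claw":0,"slide":[0,0,0.006],"rot":[0,0,0]},{"claw":0,"slide":[0,0,0.006],"rot":[0,0,0]}]'
python3 -m handwheel '[{"claw":0,"slide":[0,0,0.006],"rot":[0,0,0]},{"claw":0,"slide":[0,0,0.005],"rot":[0,0,0]},{"claw":0,"slide":[0,0,0.003],"rot":[0,0,0]},{"claw":0,"slide":[0,0,0],"rot":[0,0,0]}]'
python3 -c "from h import *
go(.07,.08,.0985)"
```

```text
t: 12.13
tool_pos: [0.6161, 0.0958, 0.1347]
tcp_rot: [[0.987, -0.164, 0.001], [-0.164, -0.987, 0.0], [0.001, -0.0, -1.0]]
ft_force: [0.7, -0.3, 2.6]
gripper_width: 0.002
grip_force: 1.0
t: 12.47
tool_pos: [0.6154, 0.0958, 0.1271]
tcp_rot: [[0.987, -0.163, -0.0], [-0.163, -0.987, 0.0], [-0.0, 0.0, -1.0]]
ft_force: [0.8, 0.6, 1.2]
gripper_width: 0.004
grip_force: 0.3
t 12.47 pos [0.6154 0.0958 0.1271] F [0.81 0.59 1.16] target [0.6154 0.0952 0.1235]
slide units [0.0003 0.0013 0.0073] rot units [ 0.      0.0002 -0.    ] q [  14.   23.  -32.   94.   13.   66. -120.]
```

```bash
python3 -m handwheel '[{"claw":0,"slide":[0,0,0.004],"rot":[0,0,0]}]'
python3 -m handwheel '[{"claw":0,"slide":[0,0,0.003],"rot":[0,0,0]},{"claw":0,"slide":[0,0,0],"rot":[0,0,0]}]'
python3 -m handwheel '[{"claw":0,"slide":[0,0,-0.02],"rot":[0,0,0]},{"claw":0,"slide":[0,0,-0.05],"rot":[0,0,0]},{"claw":0,"slide":[0,0,-0.06],"rot":[0,0,0]},{"claw":0,"slide":[0,0,-0.06],"rot":[0,0,0]},{"claw":0,"slide":[0,-0.05,-0.04],"rot":[0,0,0]},{"claw":0,"slide":[0,-0.05,-0.02],"rot":[0,0,0]},{"claw":0,"slide":[0,-0.05,0],"rot":[0,0,0]},{"claw":0,"slide":[0,-0.05,0],"rot":[0,0,0]},{"claw":0,"slide":[0,-0.05,0],"rot":[0,0,0]},{"claw":0,"slide":[0,-0.05,0],"rot":[0,0,0]},{"claw":0,"slide":[0,-0.05,0],"rot":[0,0,0]},{"claw":0,"slide":[0,-0.04,0],"rot":[0,0,0]},{"claw":0,"slide":[0,0,0],"rot":[0,0,0]},{"claw":0,"slide":[0,0,0],"rot":[0,0,0]},{"claw":0,"slide":[0,0,0],"rot":[0,0,0]}]'
python3 - <<'E'
from h import *
p,d=ctrl.grab_frame("top");cv2.imwrite("pics/t4.png",cv2.resize(p[180:340,200:400,::-1],None,fx=3,fy=3))
q,e=ctrl.grab_frame("scene");cv2.imwrite("pics/s4.png",cv2.resize(q[150:330,230:430,::-1],None,fx=3,fy=3))
ys,xs=np.mgrid[195:300,235:362];P=pts("top",np.c_[xs.ravel(),ys.ravel()],d)
l=np.c_[(P[:,:2]-C)@X,(P[:,:2]-C)@Y]
for nm,sx,sy in(("FR",1,-1),("NL",-1,1),("NR",-1,-1),("FL",1,1)):
    k=(abs(l[:,1]-sy*.08)<.012)&(sx*l[:,0]>.045)&(sx*l[:,0]<.082)
    f=np.polyfit(sx*l[k,0],P[k,2],1);print(nm,k.sum(),"mean z",np.median(P[k,2]).round(4),"slope",f[0].round(3))
E
```

```text
t: 12.55
tool_pos: [0.6155, 0.0958, 0.1256]
tcp_rot: [[0.987, -0.163, -0.0], [-0.163, -0.987, -0.0], [-0.0, 0.0, -1.0]]
ft_force: [1.6, -0.7, 1.9]
gripper_width: 0.005
grip_force: 1.1
t: 12.72
tool_pos: [0.6155, 0.0958, 0.1239]
tcp_rot: [[0.987, -0.163, -0.0], [-0.163, -0.987, -0.0], [-0.0, 0.0, -1.0]]
ft_force: [1.8, -0.3, 2.0]
gripper_width: 0.005
grip_force: 0.9
t: 13.97
tool_pos: [0.6473, 0.2871, 0.2488]
tcp_rot: [[0.986, -0.164, -0.001], [-0.164, -0.986, -0.001], [-0.001, 0.001, -1.0]]
ft_force: [0.3, -0.9, -0.5]
gripper_width: 0.004
grip_force: 0.0
FR 147 mean z 0.0968 slope -0.091
NL 149 mean z 0.0967 slope -0.081
NR 149 mean z 0.0974 slope -0.088
FL 143 mean z 0.0974 slope -0.035
```

View pics/s4.png

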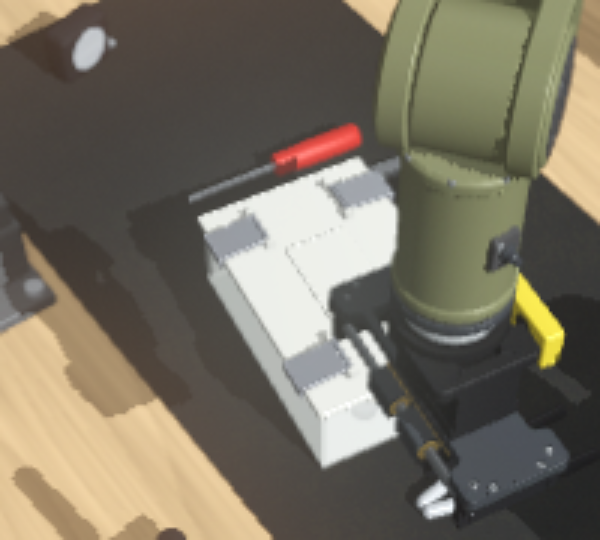

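View pics/t4.png

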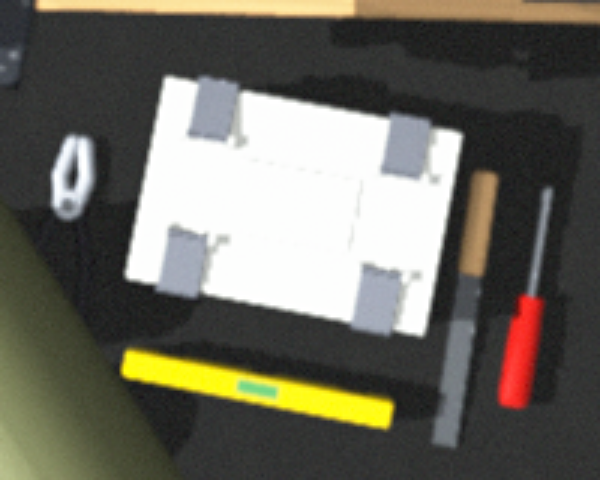

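All four clips read flat: in the top view at (213,108), (407,145), (182,262) and (376,299), with none rising outward. The tub, level, file, screwdriver and pliers are where they were, and the robot is touching nothing.

```bash
python3 -c "from station import ctrl
print(ctrl.close_job())"
```

```text
the job is handed in; nothing more can be done
None
```

I pressed all four clips flat in the order asked (far right, near left, near right, far left) with about 4 N at most in the readings, saw no movement of the tub or the tools in view, and handed the job in at about 14 s.

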